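# Close the ratchet shoe stretcher

## Robot

A 6-joint arm with a two-finger parallel gripper is mounted at the origin on the work surface. World frame = base frame: x ahead of the robot, y to its left, z up, the work surface at z = 0. Lengths are in m, angles in rad, forces in N, time in s.
With the tool pointing down it reaches from about 0.275 to 0.875 m from the base axis. Payload 12.5 kg.
Tool frame: the origin (TCP) lies at the very end of the fingers, on their centre line; the grasp point (between the pads) lies 19 mm behind it; z points along the fingers, y is the line along which they close (so a half turn about z gives the same grasp; the last joint's range is limited). The gripper opens to 85 mm and grips with 20 to 120 N. Pads are 22 mm wide; open, the fingers measure 114 mm over their backs; the gripper's body (76 mm by 85 mm) begins 54 mm behind the grasp point. The pads swing forward as they close: fully open they stand 13 mm farther back than shut.
Start: joints at [-1.266, 0.351, 1.652, -0, 1.139, -0.085], TCP at [0.209, -0.509, 0.231] pointing down, gripper open.
Joint ranges: [-2.75, 2.75], [-0.79, 2.1], [0.01, 2.65], [-1.57, 4.71], [0.07, 3.14], [-2.87, 2.87]. Speed limits (rad/s): [2.22, 2.22, 2.79, 3.14, 3.14, 3.14].

## Interface

Orientations are given as a 3x3 rotation matrix whose columns are the frame's x, y, z axes.
In Python, from bench import manip gives the robot as it stands. Calls block until the motion is done:
- manip.move_ptp(position, orientation): joint-space move of the TCP to a pose.
- manip.move_l(position, attitude=None, max_speed=0.15): straight line of the TCP; attitude=None keeps the orientation; max_speed is the mean speed in m/s.
- manip.move_j(angles): joint-space move.
- manip.set_gripper(opening, effort=None): opening from 0.0 (shut) to 1.0 (fully open); effort is the grip in N (None keeps the last); returns when the fingers have stopped.
- manip.dwell(seconds).
- manip.inverse_kinematics(position, orientation): joint angles nearest the present ones, or None.
- manip.grab_frame(name): name is "scene" or "side" or "wrist"; returns (picture, depth): 480x640x3 uint8, red, green, blue; 480x640 float32, m along the optical axis (not along the pixel's ray), 0 where there is no reading.
- manip.get_calibration(name): a dict with "camera_matrix" (3x3 intrinsics, pixels), "k1" (the pictures are not rectified: a ray, as slopes to the right and down, at radius r is drawn at 1 + k1 r^2 times it, then the intrinsics apply), "R" (3x3) and "t" (3): a world point X has camera coordinates R X + t. Camera axes: x right, y down, z forward; pixel columns grow to the right and rows downward; lengths in m; the calibration is good to about 2 mm. A picture is of the moment at which its call begins: read the wrist's pose just before it. get_calibration takes no time and is no camera call; for the wrist camera it gives the pose at the moment of the call.
A pose or a line that the arm cannot do raises manip.Unreachable and nothing moves.
- manip.sign_off(): hands the job in; it is judged then, once.
Trained networks look in the newest picture that a camera, given by its name, has taken for a name from the list of things; names that differ only in an ending like _2 or _b are one class to them, and where a whole thing is asked for, a point or a joint stands for the part that bears it (a point fixed in the world has none). Each returns a list of dicts, best first, with "confidence" (0 to 1); they miss things now and then, are a little off and sometimes report something else, mostly with a low value. They report only what shows in the picture. A call takes as long as a camera call.
- manip.look_for(camera, name): "at" ([x, y, z] in m, in world coordinates, good to about 4 mm: the middle of the surface that is visible of it).
Readings, each from a call of its own:
- manip.current_time(): time.
- manip.current_qpos(): joint angles.
- manip.current_joint_vel(): joint speeds.
- manip.current_joint_torque(): joint torques, N m.
- manip.current_ee_pos(): TCP position.
- manip.current_tcp_rot(): TCP orientation.
- manip.current_force(): force on the tool from outside, world axes, zero at the start.
- manip.current_ft_torque(): the same for the moment, N m.
- manip.current_grip_width(): opening from 0.0 (shut) to 1.0 (fully open).
- manip.current_grip_force(): force on a finger pad.
Only numpy, scipy, OpenCV 4.12 (cv2) and the standard library are available. Lean on these libraries where they do the work, as an engineer would, in place of code of your own. Each camera call takes 0.05 s, during which the arm holds its last target. There are 200 camera calls.

## Task

The ratchet shoe stretcher has been wound open and must be closed for the next shoe. Its pawl is caught under a hooked tooth, so ease the crank forward to its stop to free it, throw the pawl clear of the wheel by its lever so that it stays back, then wind the crank backward until the toe half presses snugly, not hard, on the heel half's cork pad, by feel; leave it closed with the pawl thrown back. Do not force anything and leave the other things on the bench where they are.

Things in the scene. Friction and masses are not known exactly. Their poses are not given: they have to be found in the camera images.
- stretcher: Shoe stretcher fixed to the bench: dark wooden board 500 x 100 x 20 mm with a steel ratchet wheel at one end and a two-piece wooden shoe last at the other. Origin: on the bench under the wheel shaft. x runs along the board from wheel to last, y along the shaft, z up. Board: x -130 to 370, y -50 to 50 mm. Crank on the -y side, pawl lever on the +y side. The hand may push on any part with at most 22 N.
- shaft (a point): Centre of the ratchet wheel, on its level shaft (along the stretcher's y), 110 mm above the bench. Wheel: steel, 130 mm across, 12 mm thick, 10 hooked teeth, top at 175 mm. Steel cheek plates 17 mm to either side rise to 125 mm; the plates that carry the pawl pivot rise to 155 mm.
- crank_knob (a point): Middle of the wooden crank knob: a level round sleeve turning freely on its pin, 22 mm thick, 54 mm long, at stretcher y -51 to -105 mm (middle -80), 85 mm from the shaft axis on a steel arm at y -45 to -51. Its angle from straight up towards +x is the wheel joint's value minus 0.60 rad. Nothing stands close above, below or beside it: take it from above, fingers astride along x.
- wheel (a joint): Wheel and crank (rad): grows when wound BACKWARD (knob over the top towards the last, +x), falls when wound forward. Starts at -0.03 to 0, pawl in; the pawl then blocks backward turning at about 0.01. Forward stop at -0.20: pawl free at -0.12 or less, held fast by the tooth above -0.05. A brake (0.15 N m, 2 N at the knob) keeps it where it is left. It ends closed, at 0.55 to 1.3; 1 rad moves the toe half 32 mm.
- pawl (a joint): Pawl (rad), a steel hooked finger: 0 = dropped into the wheel, grows as it is lifted, 1.6 = thrown fully over towards the last, on its stop. Let go below about 0.75 it drops back in by its weight; past 1.1 it falls over to 1.6 and stays.
- pawl_pivot (a point): Pawl pivot (axis along the stretcher's y), at x 98, y 0, z 144 mm of the stretcher. The pawl reaches 75 mm from here back to the wheel's upper edge.
- pawl_lever (a point): Centre of the 18 mm ball on the end of the pawl's throw lever, a round steel rod 10 mm thick at stretcher y +35 mm, 65 mm from pivot axis to ball. With the pawl down it stands up, leaning 20 degrees towards the wheel (ball at x 76, z 205 mm). Pushing it towards the last (+x) lifts the pawl: under 3 N when free. Nothing stands within 35 mm of it on the wheel side above z 150 mm.
- toe_face (a point): Centre of the cork face (disc 76 mm across) of the toe half, which slides with the wheel: at x 222 mm of the stretcher at wheel joint 0, z 70 mm. Faces -x. The toe half's force on the heel half is (crank torque - 0.15 N m) / 0.032 m: about 6 N on the knob, square to its arm, gives 11 N.
- heel_face (a point): Centre of the wooden end of the fixed heel half, facing the toe half: x 175 to 189 mm of the stretcher, z 70 mm. In front of it, on a set screw, stands a cork pad (disc 76 mm across); its face is 6 to 14 mm out from this point towards +x, set differently for each shoe and not measured: the touch of toe on cork must be felt.
- heel: The wooden heel half with its cork pad, 72 mm long, 86 mm thick, fixed on the board; origin on the board's top 14 mm in front (+x) of its wooden end; x as the stretcher's. Snug is 6 N or more of toe half on cork pad, kept for half a second; over 40 N bruises the cork, which yields 1 mm per 30 N. When the hand lets go the brake keeps the toe half on the pad.
- hammer: shoe hammer with wooden handle, 260 mm, lying loose; bystander; origin: centre of its underside.
- polish_tin: flat dark round tin, 68 mm across, 30 mm tall, loose; bystander; origin: centre of its underside.
- glue_jar: amber jar with black cap, 64 mm across, 90 mm tall, loose; bystander; origin: centre of its underside.
- thread_cone: white thread cone, 60 mm across at the foot, 74 mm tall, stands loose beside the stretcher; bystander; origin: centre of its underside.
- brush: flat brush, 170 mm long, lies loose beside the stretcher; bystander; origin: centre of its underside.
- heel_lift: black rubber heel piece 60 x 55 x 20 mm, loose; bystander; origin: centre of its underside.
- awl: awl with dark wooden handle, 150 mm, loose; bystander; origin: centre of its underside.

How it is judged:
On the way, in this order (a step that is already met when the one before it is completed fails the run):
1. the pawl is thrown back clear of the wheel before the wheel is wound back (value of joint pawl above 1.3 rad and value of joint wheel below 0.1 rad), for 0.2 s.
2. the toe half is pressed snugly on the heel half (6 N or more) with the pawl still thrown back (contact force between stretcher and heel above 6 N and value of joint pawl above 1.3 rad), for 0.2 s.
At the end, for the whole second after the job is handed in: The toe half still bears on the heel half's cork pad (over 0.5 N), the pawl stays thrown back (joint over 1.3 rad) and the wheel is at rest (contact force between stretcher and heel above 0.5 N and value of joint pawl above 1.3 rad and velocity of joint wheel between -0.05 and 0.05 rad/s); the robot touches nothing.
It fails at once if the hand pushes on the stretcher with more than 22 N (contact force between any of the fingers, the arm and stretcher above 22 N).
It fails at once if the toe half is pressed on the heel half with more than 40 N (contact force between stretcher and heel above 40 N).
It fails at once if a loose thing on the bench is shifted by more than 25 mm (distance of any of hammer, polish_tin, glue_jar, thread_cone, brush, heel_lift, awl from where it was at the start of the episode above 0.025 m).
It also fails if it takes over 69 s, if anything falls off the work surface, if the arm or the gripper's body presses on something with over 40 N, if the wrist force passes 120 N, or if a joint passes its speed limit or range.

## Working session

There is one attempt and no reset: what is moved stays moved. The work goes in short steps, each a Python script; the robot and the scene stay as the last script left them, time stands still between calls to the robot, and variables do not carry over. Pictures are saved under pics/ and viewed, at most 10 in all, crops included, and the job is handed in when it is done.

```bash
mkdir -p pics; ls; python3 - <<'E'
from bench import manip
import cv2, numpy as np
ims=[]
for c in ("scene","side"):
    p,d=manip.grab_frame(c); ims.append(p)
    cv2.imwrite(f"pics/{c}0.png",p[:,:,::-1]); np.save(f"pics/{c}0_d.npy",d)
    for n in ["stretcher","shaft","crank_knob","pawl_pivot","pawl_lever","toe_face","heel_face","heel","hammer","polish_tin","glue_jar","thread_cone","brush","heel_lift","awl"]:
        if c=="side" and n in("hammer","polish_tin","glue_jar","heel_lift","awl"): continue
        r=manip.look_for(c,n)
        print(c,n,[(np.round(x["at"],3).tolist(),round(x["confidence"],2)) for x in r[:2]])
print(manip.current_time(), manip.current_force())
E
```

```text
pics
scene stretcher [([0.536, 0.054, 0.042], 0.8), ([0.419, 0.22, 0.016], 0.32)]
scene shaft [([0.554, 0.236, 0.084], 0.72), ([0.537, 0.054, 0.039], 0.62)]
scene crank_knob [([0.517, -0.019, 0.137], 0.65)]
scene pawl_pivot [([0.532, 0.051, 0.037], 0.57), ([0.547, 0.514, 0.02], 0.25)]
scene pawl_lever [([0.511, 0.073, 0.161], 0.69)]
scene toe_face [([0.555, 0.236, 0.082], 0.61)]
scene heel_face [([0.546, 0.148, 0.089], 0.57)]
scene heel [([0.547, 0.148, 0.087], 0.86)]
scene hammer [([0.413, -0.358, 0.022], 0.57)]
scene polish_tin [([0.629, -0.408, 0.029], 0.73), ([0.557, 0.237, 0.083], 0.36)]
scene glue_jar [([0.543, -0.521, 0.067], 0.85), ([0.514, 0.076, 0.16], 0.25)]
scene thread_cone [([0.686, 0.126, 0.04], 0.73), ([0.631, -0.41, 0.028], 0.44)]
scene brush [([0.414, 0.217, 0.018], 0.66)]
scene heel_lift [([0.438, 0.484, 0.019], 0.77)]
scene awl [([0.545, 0.516, 0.021], 0.72)]
side stretcher [([0.499, 0.119, 0.065], 0.57), ([0.492, 0.087, 0.157], 0.48)]
side shaft [([0.502, 0.116, 0.068], 0.95)]
side crank_knob [([0.505, 0.003, 0.134], 0.98), ([0.506, 0.179, 0.093], 0.35)]
side pawl_pivot [([0.491, 0.089, 0.156], 0.22)]
side pawl_lever [([0.491, 0.086, 0.158], 0.53)]
side toe_face [([0.512, 0.263, 0.081], 0.95)]
side heel_face [([0.506, 0.18, 0.092], 0.93)]
side heel [([0.507, 0.177, 0.096], 0.86)]
side thread_cone [([0.663, 0.147, 0.039], 0.78), ([0.494, 0.083, 0.158], 0.29)]
side brush [([0.42, 0.223, 0.014], 0.88)]
1.35 [-0.21045118  0.39022358  0.45268268]
```

View pics/scene0.png

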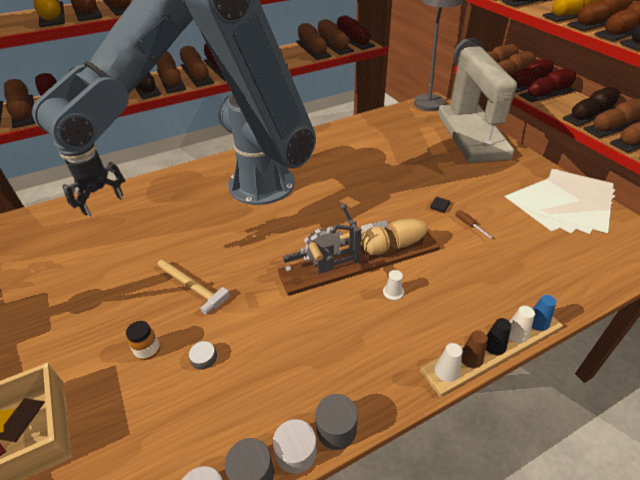

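View pics/side0.png

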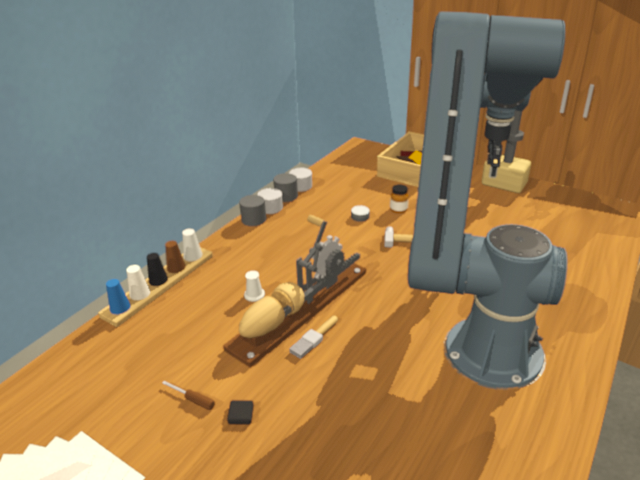

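```bash
cat > h.py <<'E'
from bench import manip
import cv2, numpy as np
def cloud(c,p=None,d=None,cal=None):
    """world point per pixel, HxWx3"""
    cal=cal or manip.get_calibration(c); 
    K=np.array(cal["camera_matrix"]);R=np.array(cal["R"]);t=np.array(cal["t"])
    v,u=np.mgrid[0:480,0:640].astype(np.float32)
    n=cv2.undistortPoints(np.stack([u.ravel(),v.ravel()],1)[:,None],K,np.array([cal["k1"],0,0,0.]))[:,0]
    z=d.ravel()[:,None]
    X=(np.c_[n,np.ones(len(n))]*z-t)@R
    X[z[:,0]<=0]=np.nan
    return X.reshape(480,640,3)
def project(X,cal):
    r,_=cv2.Rodrigues(np.array(cal["R"]))
    return cv2.projectPoints(np.array(X,float).reshape(-1,3),r,np.array(cal["t"],float),np.array(cal["camera_matrix"]),np.array([cal["k1"],0,0,0.]))[0][:,0]
def crop(c,p,box,name,s):
    x0,y0,x1,y1=box
    cv2.imwrite(f"pics/{name}.png",cv2.resize(p[y0:y1,x0:x1,::-1],None,fx=s,fy=s,interpolation=cv2.INTER_CUBIC))
E
python3 - <<'E'
from h import *
allp=[]
for c in ("scene","side"):
    p=cv2.imread(f"pics/{c}0.png")[:,:,::-1]; d=np.load(f"pics/{c}0_d.npy")
    X=cloud(c,p,d)
    m=(X[...,2]>0.012)&(X[...,2]<0.027)&(abs(X[...,0]-.53)<.12)&(X[...,1]>-.2)&(X[...,1]<.42)&(p[...,0]<110)
    m&=(p[...,0].astype(int)-p[...,2]>15)
    n,l,s,_=cv2.connectedComponentsWithStats(cv2.morphologyEx(m.astype(np.uint8),cv2.MORPH_CLOSE,np.ones((9,9))))
    k=1+s[1:,4].argmax(); mm=m&(l==k)
    q=X[mm]; print(c,len(q),np.median(q[:,2]),cv2.minAreaRect(q[:,:2].astype(np.float32)*1000))
    allp.append(q)
q=np.vstack(allp)
print(cv2.minAreaRect(q[:,:2].astype(np.float32)*1000))
crop("scene",cv2.imread("pics/scene0.png")[:,:,::-1],(265,190,465,310),"scene_crop",4)
E
```

```text
scene 1185 0.018166693942762168 ((525.8729248046875, 115.85400390625), (495.0306091308594, 100.56689453125), 82.88367462158203)
side 1462 0.019585900804409875 ((510.83245849609375, 125.33819580078125), (490.854736328125, 91.36222839355469), 82.69781494140625)
((520.7888793945312, 119.13117980957031), (501.302978515625, 110.70401000976562), 83.4946060180664)
```

View pics/scene_crop.png

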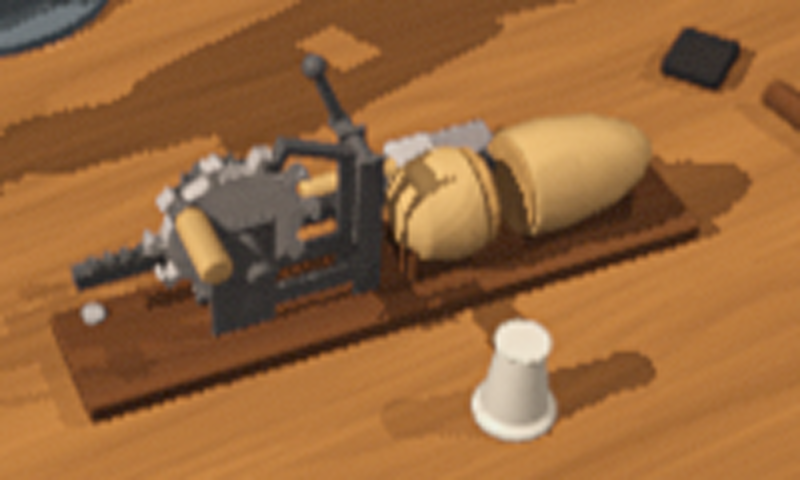

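```bash
python3 - <<'E'
from h import *
import math
a=math.radians(83); u=np.array([math.cos(a),math.sin(a),0]); v=np.array([-u[1],u[0],0])
R1=np.c_[v,u,[0,0,-1]]; R2=np.c_[-v,-u,[0,0,-1]]
P=[0.50,0.03,0.42]
for R in(R1,R2):
    q=manip.inverse_kinematics(P,R); print(None if q is None else np.round(q,2))
R=min((R1,R2),key=lambda R:abs(manip.inverse_kinematics(P,R)[5]))
manip.move_ptp(P,R)
manip.dwell(0.2)
cal=manip.get_calibration("wrist"); p,d=manip.grab_frame("wrist")
cv2.imwrite("pics/w0.png",p[:,:,::-1]); np.save("pics/w0_d.npy",d); np.save("pics/w0_cal.npy",cal,allow_pickle=True)
for n in ["shaft","crank_knob","pawl_pivot","pawl_lever","heel_face","toe_face","stretcher"]:
    r=manip.look_for("wrist",n); print(n,[(np.round(x["at"],3).tolist(),round(x["confidence"],2)) for x in r[:2]])
print(manip.current_time(),manip.current_force(),np.round(manip.current_tcp_rot(),3).tolist())
print(-np.array(cal["R"]).T@cal["t"])
E
```

```text
[-0.03  0.13  1.48 -0.    1.53 -1.48]
[-0.03  0.13  1.48 -0.    1.53  1.66]
shaft [([0.509, 0.062, 0.09], 0.77), ([0.509, 0.08, 0.163], 0.52)]
crank_knob [([0.51, -0.014, 0.141], 0.84)]
pawl_pivot [([0.505, 0.062, 0.089], 0.9), ([0.507, 0.082, 0.161], 0.23)]
pawl_lever [([0.509, 0.082, 0.162], 0.78)]
heel_face [([0.518, 0.156, 0.102], 0.78), ([0.505, -0.016, 0.142], 0.73)]
toe_face [([0.522, 0.234, 0.099], 0.88), ([0.661, 0.134, 0.047], 0.36)]
stretcher [([0.508, 0.062, 0.091], 0.96)]
4.2333 [-0.56077537 -0.27720589  0.80759366] [[-0.993, 0.122, 0.0], [0.122, 0.993, 0.0], [-0.0, 0.0, -1.0]]
[0.43294476 0.03756956 0.56221381]
```

View pics/w0.png

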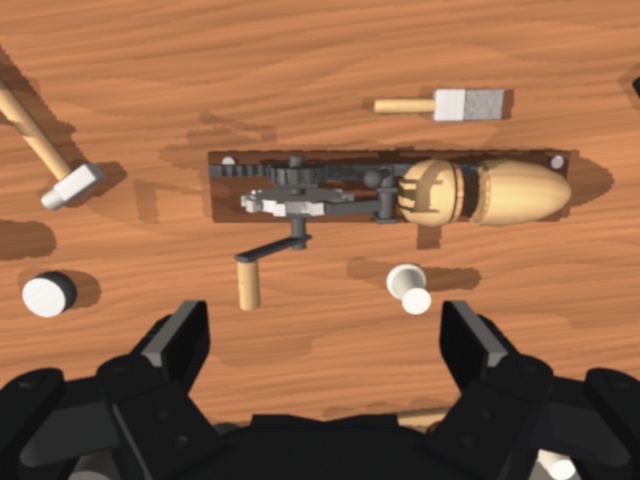

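```bash
python3 - <<'E'
from h import *
import math
p=cv2.imread("pics/w0.png")[:,:,::-1].astype(int); d=np.load("pics/w0_d.npy"); cal=np.load("pics/w0_cal.npy",allow_pickle=True).item()
X=cloud("wrist",p,d,cal); Z=X[...,2]
box=np.zeros(Z.shape,bool); box[140:232,200:580]=1
m=box&(Z>.012)&(Z<.028)&(p[...,0]<130)
n,l,s,_=cv2.connectedComponentsWithStats(cv2.morphologyEx(m.astype(np.uint8),cv2.MORPH_CLOSE,np.ones((9,9))))
q=X[m&(l==1+s[1:,4].argmax())]
r=cv2.minAreaRect(q[:,:2].astype(np.float32)*1000); print(r,np.median(q[:,2]))
# knob
b=np.zeros(Z.shape,bool); b[252:315,230:268]=1
k=b&(p[...,0]-p[...,2]>50)&(Z>.14); K=X[k]; print("knob",k.sum(),cv2.minAreaRect(K[:,:2].astype(np.float32)*1000),"ztop",np.percentile(K[:,2],[5,50,98]))
b=np.zeros(Z.shape,bool); b[165:192,358:388]=1
k=b&(Z>.19); B=X[k]; print("ball",k.sum(),np.median(B,0),np.percentile(B[:,2],98))
c=np.array(r[0])/1000; 
for ang in (82.5,83,83.5):
    a=math.radians(ang);u=np.array([math.cos(a),math.sin(a)]);v=np.array([-u[1],u[0]]); o=c-.12*u
    rel=lambda Q:((np.median(Q[:,:2],0)-o)@np.c_[u,v]*1000).round(1)
    print(ang,o,"knob",rel(K),"ball",rel(B))
E
```

```text
((480.8814697265625, 122.15519714355469), (498.5859069824219, 38.96342468261719), 80.61186981201172) 0.01961057797198429
knob 989 ((576.38525390625, -61.844207763671875), (32.36405563354492, 59.8300895690918), 74.08150482177734) ztop [0.18117993 0.18823145 0.19098494]
ball 306 [0.48098737 0.07635218 0.21068843] 0.21377151653019943
82.5 [0.46521833 0.00318181] knob [ -46.4 -119.5] ball [74.6 -6.1]
83 [0.46625715 0.00304966] knob [ -47.5 -118.1] ball [74.6 -5.7]
83.5 [0.46729708 0.00292657] knob [ -48.5 -116.6] ball [74.5 -5.3]
```

```bash
cat >> h.py <<'E'
import math
a_=math.radians(83); u=np.array([math.cos(a_),math.sin(a_),0]); v=np.array([-u[1],u[0],0]); O=np.array([.506,-.0035,0])
R=np.c_[v,u,[0,0,-1]]
def W(x,y,z): return O+x*u+y*v+np.array([0,0,z])
def force(n=4):
    f=[]
    for i in range(n):
        f.append(manip.current_force()); manip.dwell(0.01)
    f=np.mean(f,0); return np.array([f@u,f@v,f[2]])
def arc(phi,off=0.,drop=.022,y=-.08): return W(.085*math.sin(phi)+off,y,.110+.085*math.cos(phi)-drop)
E
python3 - <<'E'
from h import *
manip.set_gripper(0.47)
p0=arc(-.615); manip.move_ptp(p0+[0,0,.09],manip.current_tcp_rot()*0+R)
manip.move_l(p0+[0,0,.03]); manip.dwell(.2)
f0=force(10); print("base",f0,manip.current_time())
manip.move_l(p0,max_speed=.08); manip.dwell(.1); print("in",force()-f0)
off=0
while off>-.016:
    off-=.0015; manip.move_l(arc(-.615,off),max_speed=.03); f=force()-f0
    if f[0]>1.2: break
print("contact off",off,f,manip.current_time())
np.save("f0.npy",f0)
phi=-.615
while phi>-.615-.24:
    phi-=.012; manip.move_l(arc(phi,off),max_speed=.03); f=force()-f0
    print(round(phi,3),f.round(2),end=";")
    if f[0]>6.5: break
print(manip.current_time(),manip.current_ee_pos()-arc(phi,off))
np.save("fwd.npy",[phi,off])
E
```

```text
base [-0.03455723  0.08284111  0.2244299 ] 6.425
in [-4.03542668e-04  5.63458497e-01 -2.19436992e-01]
contact off -0.011999999999999999 [ 1.27300594  0.28650668 -0.62263123] 9.35
-0.627 [ 1.32 -0.21 -0.51];-0.639 [ 1.76  0.02 -0.29];-0.651 [ 1.36 -0.08  0.1 ];-0.663 [ 1.72 -0.23 -0.14];-0.675 [ 1.65 -0.16 -0.37];-0.687 [ 1.52 -0.34 -0.49];-0.699 [ 1.79 -0.37 -0.21];-0.711 [0.99 0.11 0.05];-0.723 [ 1.53 -0.5  -0.02];-0.735 [ 1.65 -0.33 -0.3 ];-0.747 [ 4.16 -0.29 -0.09];-0.759 [ 8.55 -0.28 -0.28];12.75 [ 1.08977536e-04  7.15520215e-04 -1.19483017e-05]
```

```bash
python3 - <<'E'
from h import *
f0=np.load("f0.npy"); phi,off=np.load("fwd.npy")
p=arc(phi,off+.012); manip.move_l(p,max_speed=.06); print("free",force()-f0)
manip.move_l(p+[0,0,.11],max_speed=.2)
manip.set_gripper(0.0)
manip.move_l(W(.035,.035,.26),max_speed=.2); manip.move_l(W(.042,.035,.183),max_speed=.1)
manip.dwell(.1); f1=force(8); print("base",f1-f0,manip.current_time())
x=.042
while x<.135:
    x+=.006; manip.move_l(W(x,.035,.183),max_speed=.06); f=force(2)-f1; print(round(x,3),f.round(1),end=";")
    if f[0]<-8: print("STOP"); break
manip.dwell(.5); print("end",force()-f1)
p,d=manip.grab_frame("side"); crop("side",p,(220,190,400,325),"side1",4); print(manip.current_time())
p,d=manip.grab_frame("scene"); crop("scene",p,(265,190,465,310),"scene1",4)
E
```

```text
free [-0.07249134  0.03234748 -0.45113827]
base [ 0.13692623 -0.17263616 -0.14434244] 16.2833
0.048 [0.2 0.3 0.2];0.054 [-0.8 -0.2 -0.4];0.06 [-0.1  0.3 -0.3];0.066 [-0.4  0.1 -0.3];0.072 [ 0.1  0.3 -0.4];0.078 [-0.2 -0.6 -0.2];0.084 [-0.   0.5  0.2];0.09 [-0.6  0.3  0.3];0.096 [-0.1  0.5 -0.1];0.102 [0.1 0.6 0. ];0.108 [ 0.1 -0.3 -0.2];0.114 [-0.5  0.2 -0.1];0.12 [0.3 0.6 0. ];0.126 [-0.7 -0.2 -0. ];0.132 [-0.2  0.3 -0.4];0.138 [0.1 0.1 0.1];end [-0.16320603  0.254604    0.05592022]
21.1333
```

View pics/scene1.png

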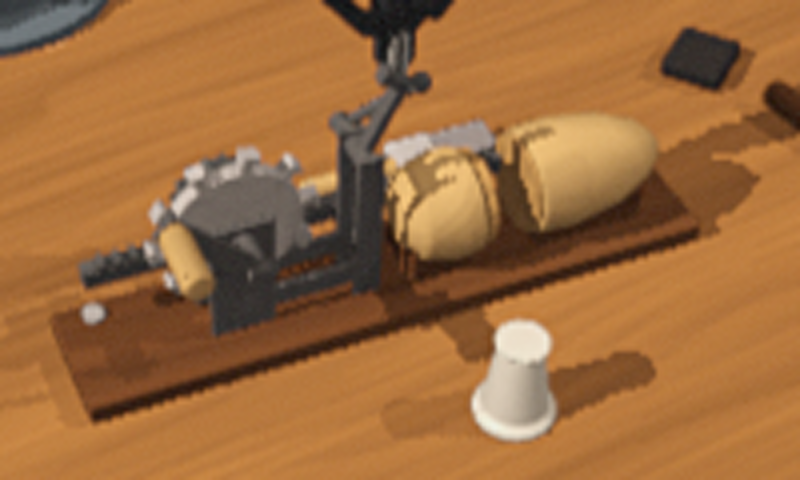

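```bash
python3 - <<'E'
from h import *
f1=force(6)
x=.138
while x<.172:
    x+=.006; manip.move_l(W(x,.035,.181),max_speed=.06); f=force(2)-f1; print(round(x,3),f.round(1),end=";")
    if f[0]<-8: print("STOP"); break
manip.dwell(.2)
manip.move_l(W(.14,.035,.181),max_speed=.15); manip.move_l(W(.12,.02,.27),max_speed=.2)
manip.dwell(.1)
p,d=manip.grab_frame("scene"); crop("scene",p,(265,190,465,310),"scene2",4); print(manip.current_time())
E
```

```text
0.144 [-0.1  0.4 -0.1];0.15 [-0.2 -0.8 -0. ];0.156 [ 0.  -0.2 -0.1];0.162 [ 0.5 -0.3  0.8];0.168 [ 0.   0.  -0.1];0.174 [ 0.7 -0.   0. ];24.175
```

View pics/scene2.png

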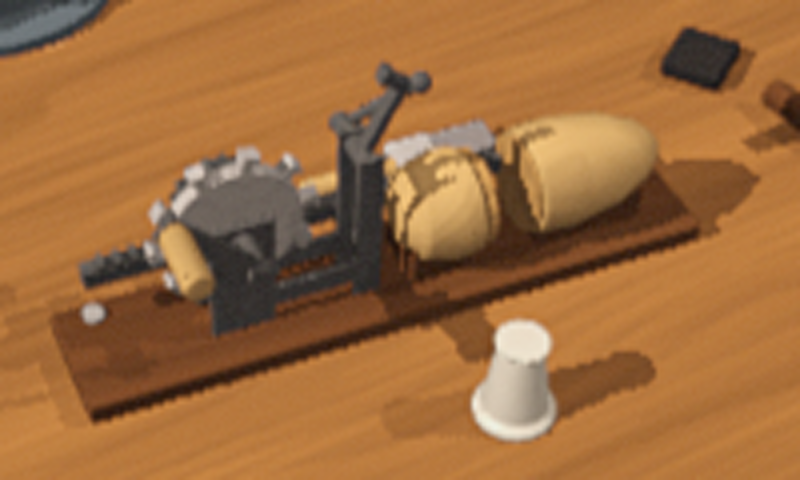

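```bash
python3 - <<'E'
from h import *
cal=manip.get_calibration("scene")
for t in (0,.8,1.0,1.2,1.4,1.6):
    th=math.radians(-20)+t
    b=W(.098+.065*math.sin(th),.035,.144+.065*math.cos(th))
    print(t,((project(b,cal)[0]-[265,190])*4).round())
print("piv",((project([W(.098,y,.144) for y in(0,.035)],cal)-[265,190])*4).round())
p,d=manip.grab_frame("scene"); X=cloud("scene",p,d)
for c in((385,72),(418,82),(400,85),(370,120)):
    x=X[190+round(c[1]/4),265+round(c[0]/4)]-O; print(c,x@u,x@v,x[2])
r=manip.look_for("scene","pawl_lever"); print([(np.round([(x["at"]-O)@u,(x["at"]-O)@v,x["at"][2]],3),x["confidence"]) for x in r[:2]])
c2=manip.grab_frame("wrist")[0]; cv2.imwrite("pics/w2.png",c2[:,:,::-1])
E
```

```text
0 [312.  64.]
0.8 [378.  49.]
1.0 [392.  53.]
1.2 [404.  60.]
1.4 [413.  68.]
1.6 [418.  79.]
piv [[359. 152.]
 [340. 122.]]
(385, 72) 0.11329717544858073 -0.0028101490990272175 0.21473149192061491
(418, 82) 0.15530853930541008 0.030200748613074438 0.16890969361723127
(400, 85) 0.12310027133385767 -0.008626981130117296 0.20542172767955252
(370, 120) 0.10647773539389309 0.00524235951166515 0.16684094062830623
[(array([0.11 , 0.003, 0.165]), 0.59), (array([ 0.156, -0.022,  0.087]), 0.55)]
```

View pics/w2.png

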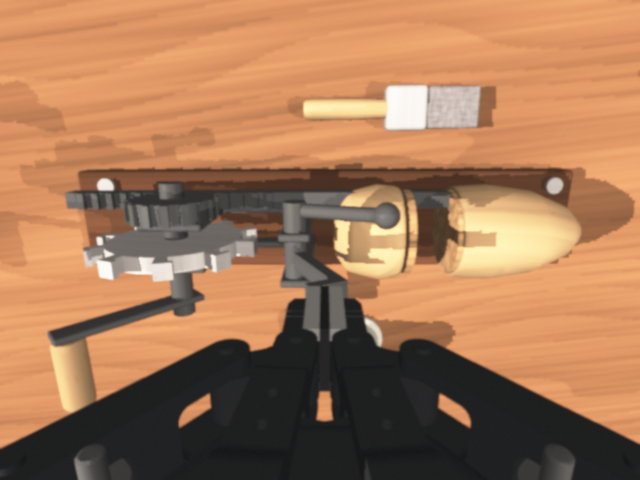

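```bash
python3 - <<'E'
from h import *
manip.move_l(W(.05,-.02,.30),max_speed=.25)
ph=-.79; p0=arc(ph)
manip.set_gripper(0.47)
manip.move_l(p0+[0,0,.05],max_speed=.25); manip.dwell(.15); f0=force(10)
manip.move_l(p0,max_speed=.1); print("in",force()-f0,manip.current_time())
off=0
while off<.014:
    off+=.0015; manip.move_l(arc(ph,off),max_speed=.03); f=force()-f0
    if f[0]<-1.2: break
print("contact",off,f.round(2),manip.current_time())
def tq(f,phi): return .085*(-f[0]*math.cos(phi)+f[2]*math.sin(phi))
phi=ph; T=0; step=.03; log=[]
while phi<.75:
    phi+=step; manip.move_l(arc(phi,off),max_speed=.04); f=force()-f0; T=tq(f,phi); log.append((round(phi+.6,3),round(T,2),f.round(1).tolist()))
    if np.linalg.norm(f)>12: print("ABORT"); break
    if T>.62: break
    step=.005 if T>.28 else (.03 if phi<-.12 else .018)
print(log[::6],log[-6:],manip.current_time())
manip.dwell(.6); f=force()-f0; print("hold",tq(f,phi),f,manip.current_time())
np.save("end.npy",[phi,off,*f0])
E
```

```text
in [-0.21031911  0.09310662 -0.25536266] 27.0
contact 0.010499999999999999 [-1.43  0.03 -0.02] 28.9833
[(-0.16, np.float64(0.12), [-1.9, 0.1, -0.1]), (0.02, np.float64(0.05), [-0.8, 0.6, 0.2]), (0.2, np.float64(-0.0), [0.2, 0.4, -0.5]), (0.38, np.float64(0.01), [0.1, 0.1, -0.8]), (0.536, np.float64(0.09), [-1.1, 0.3, -0.0]), (0.644, np.float64(0.03), [-0.4, 0.4, -0.4]), (0.752, np.float64(0.09), [-1.2, 0.4, -0.7]), (0.86, np.float64(0.27), [-3.4, 0.2, -0.5])] [(0.806, np.float64(-0.0), [-0.2, 0.7, -0.9]), (0.824, np.float64(0.05), [-0.8, 0.4, -0.8]), (0.842, np.float64(0.04), [-0.6, 0.7, -0.4]), (0.86, np.float64(0.27), [-3.4, 0.2, -0.5]), (0.878, np.float64(0.54), [-6.8, 0.3, -0.3]), (0.883, np.float64(0.67), [-8.3, 0.9, -0.3])] 41.7333
hold 0.6847750151459336 [-8.49645871  0.72246948 -0.36639173] 42.3667
```

```bash
python3 - <<'E'
from h import *
phi,off,*f0=np.load("end.npy"); f0=np.array(f0)
manip.move_l(arc(phi,off-.004),max_speed=.02); print((force()-f0).round(1))
manip.move_l(arc(phi,off-.0115),max_speed=.04); print((force()-f0).round(1))
manip.move_l(arc(phi,off-.0115)+[0,0,.12],max_speed=.15)
manip.move_l(W(-.05,-.10,.34),max_speed=.25); manip.dwell(.2)
p,d=manip.grab_frame("scene"); crop("scene",p,(265,190,465,310),"scene3",4); print(manip.current_time())
E
```

```text
[0.7 0.4 0.2]
[ 0.8  0.6 -0.3]
44.8333
```

View pics/scene3.png

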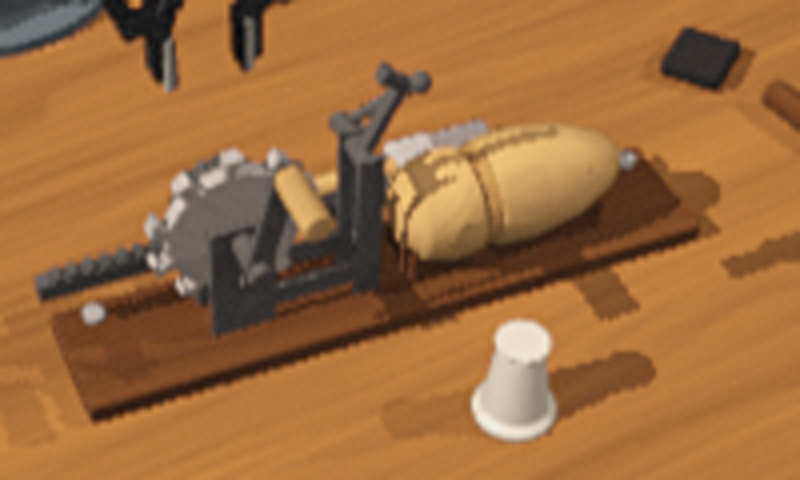

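The picture shows the toe half against the heel pad at (490,205), the knob over at (305,200), and the lever ball still thrown back at (420,82). The hand is clear of everything.

```bash
python3 -c "
from bench import manip
print(manip.sign_off())"
```

```text
the job is handed in; nothing more can be done
None
```

The stretcher is closed and handed in: the toe half was pressed on the cork pad at about 16 N (estimated from the force on the knob), the pawl is thrown back, and the hand is clear.

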